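# Put the painter's containers back on their own tiles

## Robot

A 6-joint arm with a two-finger parallel gripper is mounted at the origin on the work surface. World frame = base frame: x ahead of the robot, y to its left, z up, the work surface at z = 0. Lengths are in m, angles in rad, forces in N, time in s.
With the tool pointing down it reaches from about 0.4 to 0.825 m from the base axis. Payload 7 kg.
Tool frame: the origin (TCP) lies at the very end of the fingers, on their centre line; the grasp point (between the pads) lies 19 mm behind it; z points along the fingers, y is the line along which they close (so a half turn about z gives the same grasp; the last joint's range is limited). The gripper opens to 85 mm and grips with 20 to 120 N. Pads are 22 mm wide; open, the fingers measure 114 mm over their backs; the gripper's body (76 mm by 85 mm) begins 54 mm behind the grasp point. The pads swing forward as they close: fully open they stand 13 mm farther back than shut.
Start: joints at [-0.976, 0.359, 0.012, 0, -1.224, -0.288], TCP at [0.204, -0.643, 0.231] pointing down, gripper open.
Joint ranges: [-3.07, 3.07], [-1.43, 2.12], [-1.02, 1.25], [-3.03, 1.67], [-3.05, -0], [-3.03, 3.03]. Speed limits (rad/s): [2.39, 2.39, 3.01, 3.14, 3.14, 3.14].

## Interface

Orientations are given as a unit quaternion [w, x, y, z].
In Python, from rig import arm, release, gripper_close, eyes gives the robot as it stands. Calls block until the motion is done:
- arm.move_pose(position, orientation): joint-space move of the TCP to a pose.
- arm.move_l(position, ori=None, vel=0.15, f_stop=None): straight line of the TCP; ori=None keeps the orientation; vel is the mean speed in m/s. With f_stop (N) it stops when the force on the tool has changed by that much, and returns True; else False.
- arm.goto_joints(angles): joint-space move.
- release() and gripper_close(force=None): open the fingers fully, or close them until they stop; force is the grip in N (None keeps the last).
- arm.hold(seconds).
- arm.solve_ik(position, orientation): joint angles nearest the present ones, or None.
- arm.state(): the state.
- eyes.grab_frame(name): name is "side" or "top" or "wrist"; returns the picture (400x640x3 uint8, red, green, blue); there is no depth.
- eyes.camera_info(name): a dict with "fx", "fy", "cx", "cy" (pixels), "cam_to_world" (4x4, takes a point from camera to world coordinates); the wrist camera has in their place "tool_from_camera" (4x4, takes a point from camera to tool coordinates, whose origin is the TCP and whose axes are the flange's). Camera axes: x right, y down, z forward; pixel columns grow to the right and rows downward; lengths in m; the calibration is good to about 2 mm. A picture is of the moment at which its call begins: read the wrist's pose just before it. camera_info takes no time and is no camera call.
A pose or a line that the arm cannot do raises arm.MotionError and nothing moves.
- arm.job_done(): hands the job in; it is judged then, once.
The state is a dict: "clock": time; "joints": joint angles; "dq": joint speeds; "joint_efforts": joint torques, N m; "tool_pos": TCP position; "tool_rot": TCP orientation; "wrist_force": force on the tool from outside, world axes, zero at the start; "wrist_torque": the same for the moment, N m; "width": finger opening in m; "finger_force": force on a finger pad.
Only numpy, scipy, OpenCV 4.12 (cv2) and the standard library are available. Lean on these libraries where they do the work, as an engineer would, in place of code of your own. Each camera call takes 0.05 s, during which the arm holds its last target. There are 200 camera calls.

## Task

The four containers on this painting desk stand on each other's tiles. Put each one upright in the middle of the tile of its own outline - the big round jar on the big round tile, the dropper bottle on the small round one, the square bottle on the square one, the flat tin on the oblong one - parking a container on the empty cork mat whenever you need a free spot and leaving the mat empty at the end. Never stand a container on the bare desk or knock one over, and leave the brush pot where it is.

Things in the scene. Friction and masses are not known exactly. Their poses are not given: they have to be found in the camera images.
- round_jar: Big round jar, white ceramic with a steel screw lid: 56 mm diameter, 58 mm tall (lid, 54 mm diameter, from 46 mm up). About 0.22 kg. Upright; origin: centre of its underside, z up.
- dropper_bottle: Small round dropper bottle, amber glass, 32 mm diameter up to 46 mm height, then a narrow black collar (20 mm) and rubber bulb (14 mm); 73 mm tall in all. About 0.07 kg. Upright; origin: centre of its underside, z up.
- square_bottle: Square ink bottle, green glass, body 46 x 46 mm and 44 mm tall, with a round black cap (30 mm diameter) on top; 62 mm tall in all. About 0.17 kg. Upright; origin: centre of its underside, z up. x and y are square to its sides.
- flat_tin: Oblong metal tin with a dark lid, 60 mm along its x, 34 mm along its y, 58 mm tall (lid, 1 mm larger, from 48 mm up). About 0.14 kg. Upright; origin: centre of its underside, z up.
- tile_big_round: Big round white tile, 116 mm diameter, 10 mm thick: the place of the round jar. Origin: centre of its underside; its top is 10 mm above the desk. Fixed to the desk; it can be anywhere among the five places, turned by up to 0.6 rad.
- tile_small_round: Small round white tile, 82 mm diameter, 10 mm thick: the place of the dropper bottle. Origin: centre of its underside; its top is 10 mm above the desk. Fixed to the desk; it can be anywhere among the five places, turned by up to 0.6 rad.
- tile_square: Square white tile, 94 x 94 mm, 10 mm thick: the place of the square bottle. Origin: centre of its underside; its top is 10 mm above the desk. Fixed to the desk; it can be anywhere among the five places, turned by up to 0.6 rad.
- tile_oblong: Oblong white tile, 130 mm along its x, 72 mm along its y, 10 mm thick: the place of the flat tin. Origin: centre of its underside; its top is 10 mm above the desk. Fixed to the desk; it can be anywhere among the five places, turned by up to 0.6 rad.
- cork_mat: Six-sided cork mat, 100 mm across its flats, 10 mm thick, with nothing on it at the start: the free spot for parking. Origin: centre of its underside; its top is 10 mm above the desk. Fixed to the desk; it can be anywhere among the five places, turned by up to 0.6 rad.
- brush_pot: Bystander: clear square pot, 70 x 70 mm, 90 mm tall, with brushes standing up to 185 mm high, loose, at the left edge of the work. Origin: centre of its underside. (Farther out, clear of the five places, there are also a 125 mm tall white bottle on the right, and a tissue box, a paper pad and a glass bowl along the far edge.)
There are look-alikes about, which are no part of the job. What is shaped like the round_jar but red is not meant. Leave any blue or green look-alike of the cork_mat alone.

How it is judged:
On the way:
1. one of the containers stands parked on the cork mat, let go (((horizontal distance between round_jar and cork_mat below 0.035 m and z of round_jar in the frame of cork_mat between 0.006 and 0.014 m and angle between round_jar's own z axis and vertical below 0.1 rad and linear speed of round_jar below 0.02 m/s and contact force between the fingers and round_jar below 0.1 N) or (horizontal distance between dropper_bottle and cork_mat below 0.035 m and z of dropper_bottle in the frame of cork_mat between 0.006 and 0.014 m and angle between dropper_bottle's own z axis and vertical below 0.1 rad and linear speed of dropper_bottle below 0.02 m/s and contact force between the fingers and dropper_bottle below 0.1 N) or (horizontal distance between square_bottle and cork_mat below 0.035 m and z of square_bottle in the frame of cork_mat between 0.006 and 0.014 m and angle between square_bottle's own z axis and vertical below 0.1 rad and linear speed of square_bottle below 0.02 m/s and contact force between the fingers and square_bottle below 0.1 N) or (horizontal distance between flat_tin and cork_mat below 0.035 m and z of flat_tin in the frame of cork_mat between 0.006 and 0.014 m and angle between flat_tin's own z axis and vertical below 0.1 rad and linear speed of flat_tin below 0.02 m/s and contact force between the fingers and flat_tin below 0.1 N))), for 0.2 s.
At the end, for the whole second after the job is handed in: Each container stands upright (within 0.1 rad) and at rest on the tile of its own outline, its centre within 15 mm of the tile's centre; so the cork mat is empty (horizontal distance between round_jar and tile_big_round below 0.015 m and z of round_jar in the frame of tile_big_round between 0.006 and 0.014 m and angle between each of round_jar, dropper_bottle, square_bottle, flat_tin's own z axis and vertical below 0.1 rad and linear speed of each of round_jar, dropper_bottle, square_bottle, flat_tin below 0.02 m/s and horizontal distance between dropper_bottle and tile_small_round below 0.015 m and z of dropper_bottle in the frame of tile_small_round between 0.006 and 0.014 m and horizontal distance between square_bottle and tile_square below 0.015 m and z of square_bottle in the frame of tile_square between 0.006 and 0.014 m and horizontal distance between flat_tin and tile_oblong below 0.015 m and z of flat_tin in the frame of tile_oblong between 0.006 and 0.014 m); the robot touches nothing.
It fails at once if a container stands or falls on the bare desk (height (world z) of any of round_jar, dropper_bottle, square_bottle, flat_tin below 0.004 m).
It fails at once if a container is knocked over (angle between any of round_jar, dropper_bottle, square_bottle, flat_tin's own z axis and vertical above 0.7 rad).
It fails at once if the brush pot is shifted by more than 20 mm or tipped (distance of brush_pot from where it was at the start of the episode above 0.02 m or angle between brush_pot's own z axis and vertical above 0.3 rad).
It also fails if it takes over 120 s, if anything falls off the work surface, if the arm or the gripper's body presses on something with over 40 N, if the wrist force passes 120 N, or if a joint passes its speed limit or range.

## Working session

There is one attempt and no reset: what is moved stays moved. The work goes in short steps, each a Python script; the robot and the scene stay as the last script left them, time stands still between calls to the robot, and variables do not carry over. Pictures are saved under pics/ and viewed, at most 14 in all, crops included, and the job is handed in when it is done.

```bash
ls; mkdir -p pics
python3 - <<'E'
from rig import arm,eyes
import cv2,numpy as np
for n in ("top","side"):
    f=eyes.grab_frame(n); cv2.imwrite(f"pics/{n}0.png",f[:,:,::-1])
    i=eyes.camera_info(n); print(n,{k:np.round(v,4).tolist() for k,v in i.items()})
print(eyes.camera_info("wrist"))
s=arm.state();print(s["clock"],s["tool_rot"],s["width"])
E
```

```text
pics
top {'fx': 379.5989, 'fy': 379.5989, 'cx': 318.2412, 'cy': 206.0621, 'cam_to_world': [[-0.0008, -0.9842, 0.1773, 0.4108], [-1.0, 0.0006, -0.001, 0.0634], [0.0009, -0.1773, -0.9842, 0.9057], [0.0, 0.0, 0.0, 1.0]]}
side {'fx': 476.1186, 'fy': 476.1186, 'cx': 324.8519, 'cy': 197.2452, 'cam_to_world': [[-0.9849, -0.0963, 0.1442, 0.4107], [-0.1734, 0.5421, -0.8222, 0.8952], [0.001, -0.8348, -0.5506, 0.6047], [0.0, 0.0, 0.0, 1.0]]}
{'fx': 349.7363773150546, 'fy': 349.7363773150546, 'cx': 322.35625811476604, 'cy': 197.00275034272158, 'tool_from_camera': array([[-4.96700419e-04, -9.45765702e-01, -3.24849182e-01,
         8.33669564e-02],
       [ 9.99999401e-01, -7.86504218e-04,  7.60810263e-04,
         1.18833789e-04],
       [-9.75043504e-04, -3.24848610e-01,  9.45765526e-01,
        -1.43222071e-01],
       [ 0.00000000e+00,  0.00000000e+00,  0.00000000e+00,
         1.00000000e+00]])}
0.1 [-1.74159787e-04 -1.52760665e-01  9.88262938e-01  7.17826780e-04] 0.08558927291204736
```

View pics/top0.png

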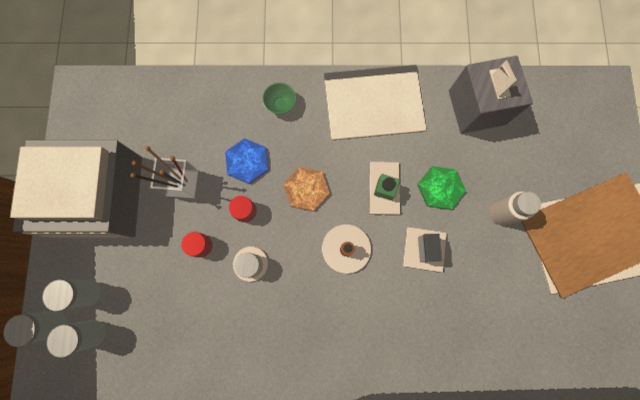

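View pics/side0.png

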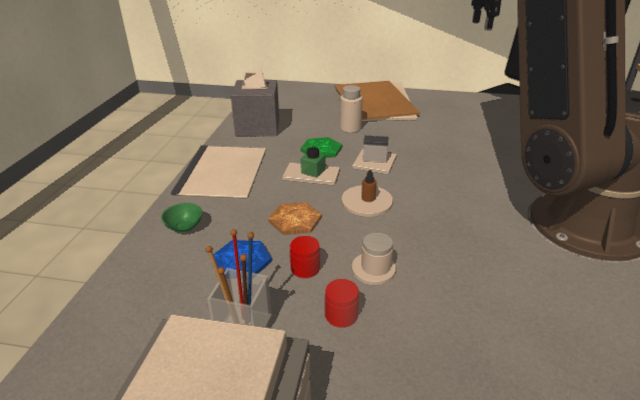

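Candidates in the top view: round jar, the white one at (249,263), against the red ones at (242,208) and (196,244) and the white-topped cylinders at the lower left (59,295), (62,340). Cork mat, the brown one at (307,189), against blue (247,160) and green (441,188). The dropper (347,248) is on the big round tile, the square bottle (387,187) on the oblong tile, and the tin (431,248) on the square tile. The brush pot is at (170,175).

```bash
cat > h.py <<'E'
import cv2,numpy as np
from rig import arm,eyes,release,gripper_close
def ray(info,T,uv,z):
    d=T[:3,:3]@np.array([(uv[0]-info["cx"])/info["fx"],(uv[1]-info["cy"])/info["fy"],1])
    return (T[:3,3]+d*(z-T[2,3])/d[2])
def P(n,uv,z):
    i=eyes.camera_info(n); return ray(i,np.array(i["cam_to_world"]),uv,z)
E
python3 - <<'E'
from h import *
f=cv2.imread("pics/top0.png"); hsv=cv2.cvtColor(f,cv2.COLOR_BGR2HSV)
H,S,V=[hsv[:,:,k].astype(int) for k in range(3)]
def at(u,v): return hsv[v,u].tolist()
for q in [(330,240),(236,262),(249,265),(380,208),(410,235),(307,195),(431,246),(347,248),(388,186),(280,230)]: print(q,at(*q))
crop=f[130:300,170:470]; cv2.imwrite("pics/crop0.png",cv2.resize(crop,None,fx=2.6,fy=2.6,interpolation=cv2.INTER_CUBIC))
E
```

```text
(330, 240) [15, 58, 225]
(236, 262) [17, 39, 202]
(249, 265) [18, 37, 192]
(380, 208) [16, 60, 220]
(410, 235) [16, 59, 221]
(307, 195) [13, 138, 179]
(431, 246) [17, 22, 81]
(347, 248) [20, 44, 69]
(388, 186) [19, 42, 66]
(280, 230) [16, 37, 150]
```

View pics/crop0.png

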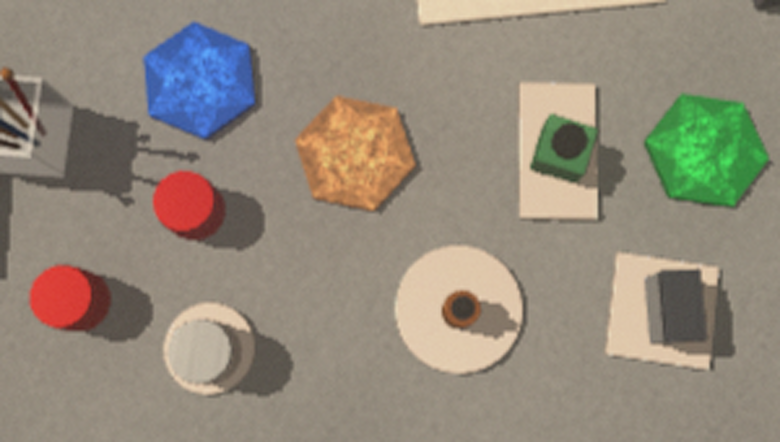

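The crop confirms the choices: white jar lid at (248,265) on the small round tile, brown six-sided mat at (307,189). Now I measure by masks.

Run:
```python
from h import *
f=cv2.imread("pics/top0.png"); hsv=cv2.cvtColor(f,cv2.COLOR_BGR2HSV)
def blob(lo,hi,roi):
    m=cv2.inRange(hsv,lo,hi); z=np.zeros_like(m); x0,y0,x1,y1=roi; z[y0:y1,x0:x1]=m[y0:y1,x0:x1]
    c=max(cv2.findContours(z,0,cv2.CHAIN_APPROX_NONE)[0],key=cv2.contourArea); return c
def world(c,z): return np.array([P("top",p,z)[:2] for p in c.reshape(-1,2)],np.float32)
W=(5,30,180);W2=(25,90,255)
def rep(n,c,z):
    w=world(c,z)*1000; h=cv2.convexHull(w); r=cv2.minAreaRect(h); b=cv2.boxPoints(r)
    e=(b[1]-b[0],b[2]-b[1]); L=max(e,key=np.linalg.norm)
    cc,rad=cv2.minEnclosingCircle(h); print(n,"rect c",np.round(r[0],1),"size",np.round(r[1],1),"long ang",round(float(np.arctan2(L[1],L[0])),3),"circ",np.round(cc,1),round(rad,1),"px",c.reshape(-1,2).mean(0).round(1))
rep("small",blob(W,W2,(225,235,275,290)),.01)
rep("big",blob(W,W2,(315,215,380,280)),.01)
rep("obl",blob(W,W2,(362,155,408,222)),.01)
rep("sq",blob(W,W2,(398,220,455,278)),.01)
rep("mat",blob((5,90,100),(22,255,255),(278,160,335,215)),.01)
rep("tinlid",blob((0,0,0),(180,60,100),(418,228,444,266)),.068)
rep("sqcap",blob((0,0,0),(180,255,90),(370,170,402,197)),.072)
rep("sqbody",blob((35,60,30),(90,255,255),(372,168,402,204)),.054)
rep("bulb",blob((0,0,0),(180,255,100),(338,238,360,258)),.083)
rep("jarlid",blob((0,0,150),(180,37,205),(228,245,265,285)),.068)
```

```text
small rect c [439.1 228.9] size [66.  80.9] long ang -0.43 circ [436.6 223.1] 40.7 px [248.4 263.1]
big rect c [471.6  -2.4] size [113.8 113.2] long ang 0.245 circ [471.6  -1.9] 57.8 px [347.8 249.3]
obl rect c [619.4 -96.4] size [ 71.4 129.5] long ang -0.015 circ [618.4 -97.1] 72.7 px [382.1 187.4]
sq rect c [ 470.  -186.2] size [93. 94.] long ang -0.151 circ [ 470.  -186.9] 64.3 px [422.7 248.1]
mat rect c [615.6  91.7] size [112.7  99.8] long ang 0.31 circ [615.6  90.5] 57.2 px [306.3 188.5]
tinlid rect c [ 469.  -188.1] size [59.9 37.3] long ang 0.033 circ [ 469.1 -186.6] 33.6 px [431.9 247.6]
sqcap rect c [611.4 -96. ] size [29.6 27.8] long ang 1.57 circ [611.3 -96.2] 15.7 px [388.5 184. ]
sqbody rect c [609.3 -95.1] size [47.8 52.7] long ang -0.315 circ [609.9 -94.7] 34.3 px [386.5 186.4]
bulb rect c [466.9  -1.6] size [17.4 17.2] long ang 1.57 circ [466.9  -1.3] 9.5 px [347.8 247.9]
jarlid rect c [422.6 210.1] size [23.3 46.7] long ang -0.775 circ [426.2 213.8] 23.4 px [249.6 268.3]
```

```bash
cat >> h.py <<'E'
from scipy.spatial.transform import Rotation as Ro
def ori(a,p):
    best=None
    for k in (0,np.pi):
        y=np.array([np.cos(a+k),np.sin(a+k),0]); z=np.array([0,0,-1.]); R=np.c_[np.cross(y,z),y,z]
        q=Ro.from_matrix(R).as_quat()[[3,0,1,2]]; j=arm.solve_ik(p,q)
        if j is not None and (best is None or abs(j[5])<best[0]): best=(abs(j[5]),q)
    return best[1]
HI=.20
def hover(xy,a,z=HI):
    p=[xy[0],xy[1],z]; arm.move_pose(p,ori(a,p))
def wrist():
    s=arm.state(); i=eyes.camera_info("wrist"); f=eyes.grab_frame("wrist")
    q=np.array(s["tool_rot"]); T=np.eye(4); T[:3,:3]=Ro.from_quat(q[[1,2,3,0]]).as_matrix(); T[:3,3]=s["tool_pos"]
    return f[:,:,::-1].copy(),i,T@i["tool_from_camera"]
def pick(xy,a,z,force=30):
    hover(xy,a); st=arm.move_l([xy[0],xy[1],z],vel=.15,f_stop=15); gripper_close(force)
    s=arm.state(); print("grip width",round(s["width"],4),"stop",st,"tip",np.round(s["tool_pos"],4))
    arm.move_l([xy[0],xy[1],HI],vel=.15)
def place(xy,a,z):
    hover(xy,a); arm.move_l([xy[0],xy[1],z+.03],vel=.15); st=arm.move_l([xy[0],xy[1],z],vel=.04,f_stop=8)
    print("place stop",st,np.round(arm.state()["tool_pos"],4)); release(); arm.hold(.2)
    arm.move_l([xy[0],xy[1],HI],vel=.15); print("t",arm.state()["clock"],"w",round(arm.state()["width"],4))
E
python3 - <<'E'
from h import *
print(P("top",(246.9,264.6),.068),P("top",(250.4,263.8),.01))
import pickle
for n,xy,a in (("sq",(.611,-.096),.0),("jar",(.43,.218),-.78)):
    hover(xy,a); f,i,T=wrist(); cv2.imwrite(f"pics/w_{n}.png",f); pickle.dump((i,T),open(f"w_{n}.pkl","wb"))
print(arm.state()["clock"],arm.state()["joints"])
a,b=[cv2.imread(f"pics/w_{n}.png") for n in ("sq","jar")]
cv2.imwrite("pics/w_both.png",np.hstack([a[:,100:500],b[:,100:500]]))
E
```

```text
[0.4320119  0.21822598 0.068     ] [0.43532094 0.22084318 0.01      ]
4.0833 [ 8.77109395e-01  6.27340889e-02 -4.46323429e-01  9.14643269e-05
 -1.06176913e+00  1.48228560e+00]
```

View pics/w_both.png

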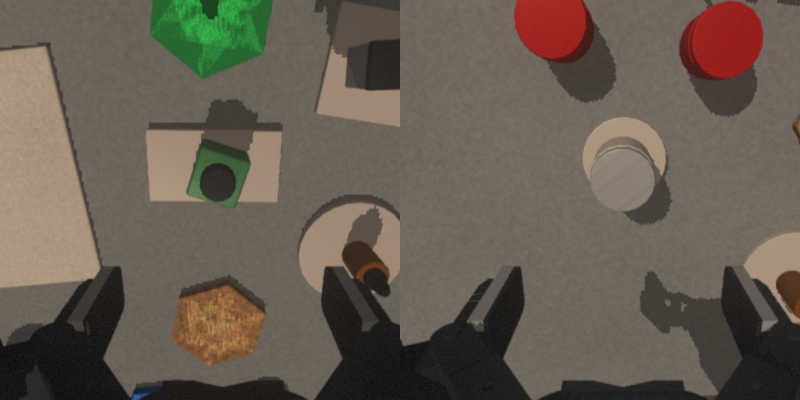

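Left: square bottle with its cap at full pixel (318,182) and its top-left edge from (307,141) to (287,192). Right: jar lid centre at (323,179) on the small tile, whose top edge is at row 117.

Run:
```python
from h import *
import pickle
i,T=pickle.load(open("w_jar.pkl","rb")); print("jar",ray(i,T,(323,179),.068))
f=cv2.imread("pics/w_jar.png");h=cv2.cvtColor(f,cv2.COLOR_BGR2HSV);print(h[130,310],h[180,323],h[250,300])
m=cv2.inRange(h,(0,0,130),(40,255,255)); m[:, :270]=0;m[:,370:]=0;m[:110]=0;m[220:]=0
c=max(cv2.findContours(m,0,1)[0],key=cv2.contourArea).reshape(-1,2); c=c[c[:,1]<165]
w=np.array([ray(i,T,p,.01)[:2] for p in c]); A=np.c_[2*w,np.ones(len(w))]; s=np.linalg.lstsq(A,(w**2).sum(1),rcond=None)[0]; print("tile",s[:2],np.sqrt(s[2]+s[:2]@s[:2]))
i,T=pickle.load(open("w_sq.pkl","rb")); print("cap",ray(i,T,(318,182),.072))
f=cv2.imread("pics/w_sq.png");h=cv2.cvtColor(f,cv2.COLOR_BGR2HSV)
m=cv2.inRange(h,(40,90,70),(90,255,255)); m[:135]=0;m[215:]=0
c=max(cv2.findContours(m,0,1)[0],key=cv2.contourArea)
w=np.array([ray(i,T,p,.054)[:2]*1000 for p in c.reshape(-1,2)],np.float32)
for e in (4,6,8):
  q=cv2.approxPolyDP(cv2.convexHull(w),e,True).reshape(-1,2); d=np.roll(q,-1,0)-q; print(q.round(0).tolist(),np.hypot(*d.T).round(0),np.arctan2(d[:,1],d[:,0]).round(2))
```

```text
jar [0.43437148 0.22126214 0.068     ]
[ 15  65 170] [ 16  45 137] [ 17  41 112]
tile [0.44585401 0.23208502] 0.025483304069390186
cap [ 0.61470641 -0.0997824   0.072     ]
[[629.0, -123.0], [636.0, -101.0], [594.0, -93.0], [590.0, -112.0]] [24. 43. 19. 40.] [ 1.26  2.97 -1.78 -0.28]
[[629.0, -123.0], [636.0, -101.0], [594.0, -93.0], [590.0, -112.0]] [24. 43. 19. 40.] [ 1.26  2.97 -1.78 -0.28]
[[629.0, -123.0], [636.0, -101.0], [594.0, -93.0], [590.0, -112.0]] [24. 43. 19. 40.] [ 1.26  2.97 -1.78 -0.28]
```

Run:
```python
from h import *
import pickle
i,T=pickle.load(open("w_sq.pkl","rb")); p=[ray(i,T,q,.054) for q in ((287,192),(307,141),(350,156))]
for a,b in ((0,1),(1,2)): d=p[b]-p[a]; print(np.arctan2(d[1],d[0]),np.hypot(*d[:2]))
release(); pick((.4335,.220),-.78,.025); place((.6155,.0915),-.78,.026)
f=eyes.grab_frame("top")[:,:,::-1].copy(); cv2.imwrite("pics/top1.png",f)
h=cv2.cvtColor(f,cv2.COLOR_BGR2HSV); m=cv2.inRange(h,(5,30,180),(25,90,255)); z=np.zeros_like(m); z[235:295,220:280]=m[235:295,220:280]
c=max(cv2.findContours(z,0,1)[0],key=cv2.contourArea); w=np.array([P("top",q,.01)[:2] for q in c.reshape(-1,2)],np.float32)
print(cv2.minEnclosingCircle(w),cv2.minAreaRect(w))
cv2.imwrite("pics/top1c.png",cv2.resize(f[130:300,170:470],None,fx=2.6,fy=2.6))
```

```text
-1.9578985923830954 0.04801919033642574
2.801649559737095 0.03813554982993799
grip width 0.0551 stop False tip [0.4338 0.2203 0.0258]
place stop True [0.6149 0.0913 0.0258]
t 13.65 w 0.0856
((0.43463045358657837, 0.22385327517986298), 0.09843025356531143) ((0.434630423784256, 0.22385326027870178), (0.1419697403907776, 0.13608796894550323), 89.95925903320312)
```

View pics/top1c.png

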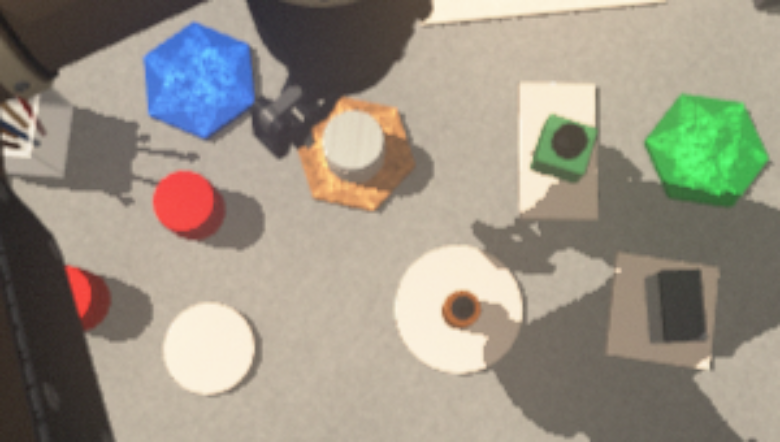

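Jar stands on the cork mat (crop (353,140)), the small tile is free at crop (210,348), and the brush pot is unmoved. Next: dropper.

Run:
```python
from h import *
f=cv2.imread("pics/top1.png")
h=cv2.cvtColor(f,cv2.COLOR_BGR2HSV); m=cv2.inRange(h,(0,0,222),(40,90,255)); z=np.zeros_like(m); z[238:290,226:275]=m[238:290,226:275]
c=max(cv2.findContours(z,0,1)[0],key=cv2.contourArea); w=np.array([P("top",q,.01)[:2] for q in c.reshape(-1,2)],np.float32)
t,r=cv2.minEnclosingCircle(w); print(t,r)
assert abs(r-.041)<.003 and abs(t[0]-.436)<.006 and abs(t[1]-.222)<.006
pick((.468,-.0015),-.78,.025,20)
f,i,T=wrist(); cv2.imwrite("pics/w2.png",f)
place(t,-.78,.026)
pick((.6149,.0913),-.78,.0255); place((.4716,-.002),-.78,.0265)
f=eyes.grab_frame("side")[:,:,::-1].copy(); cv2.imwrite("pics/side2.png",f)
f=eyes.grab_frame("top")[:,:,::-1].copy(); cv2.imwrite("pics/top2.png",f)
cv2.imwrite("pics/top2c.png",cv2.resize(f[130:300,170:470],None,fx=2.6,fy=2.6))
```

```text
(0.4364164173603058, 0.22284406423568726) 0.04107603058218956
grip width 0.0312 stop False tip [ 0.4682 -0.0014  0.0254]
place stop True [0.436  0.2224 0.0254]
t 23.9083 w 0.0853
grip width 0.0554 stop False tip [0.6152 0.0915 0.0264]
place stop True [ 0.471  -0.0022  0.0264]
t 33.7417 w 0.0854
```

View pics/top2c.png

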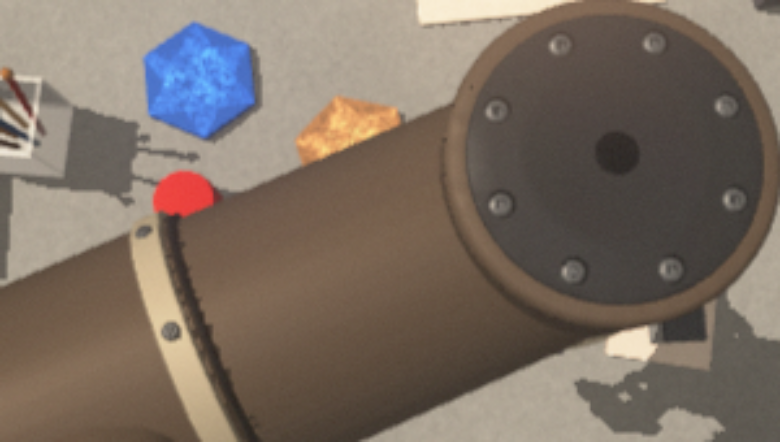

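View pics/side2.png

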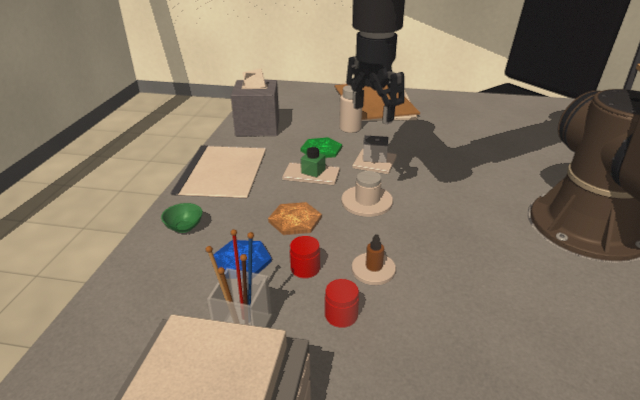

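The side view shows the jar (368,188) upright on the big tile, the dropper (375,256) on the small tile, the mat empty and the pot standing. Now the tin and the square bottle.

Run:
```python
from h import *
pick((.469,-.1875),1.6,.025); place((.6155,.0915),1.6,.026)
pick((.6125,-.097),-.34,.019); place((.470,-.1865),-.15,.020)
pick((.6155,.0915),1.6,.0255); place((.619,-.0968),1.556,.0265)
arm.goto_joints([-.976,.359,.012,0,-1.224,-.288])
f=eyes.grab_frame("side")[:,:,::-1].copy(); cv2.imwrite("pics/side3.png",f)
f=eyes.grab_frame("top")[:,:,::-1].copy(); cv2.imwrite("pics/top3.png",f)
cv2.imwrite("pics/top3c.png",cv2.resize(f[130:300,170:470],None,fx=2.6,fy=2.6))
```

```text
grip width 0.0345 stop False tip [ 0.4692 -0.1876  0.0253]
place stop True [0.6149 0.0913 0.0254]
t 43.9917 w 0.0853
grip width 0.0455 stop False tip [ 0.6131 -0.097   0.0198]
place stop True [ 0.4694 -0.1865  0.0198]
t 53.2417 w 0.0854
grip width 0.0346 stop False tip [0.6157 0.0916 0.0259]
place stop True [ 0.6183 -0.0968  0.0259]
t 62.3 w 0.0855
```

View pics/top3c.png

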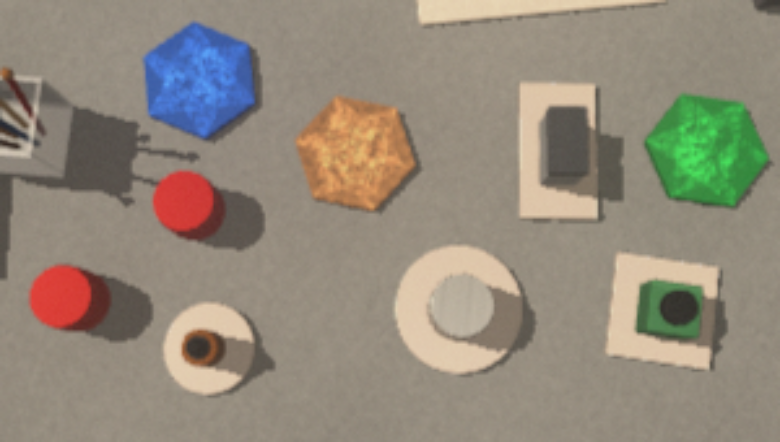

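View pics/side3.png

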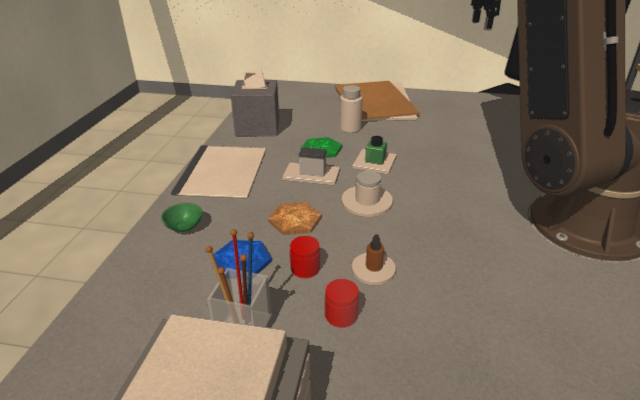

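Each container now stands upright on its own tile (crop pixels: dropper (202,348), jar (461,305), tin (567,142), square bottle (677,308)). The mat is empty and the pot has not moved. I check the tops by ray against the tile centres, then hand in.

Run:
```python
from h import *
ok=True
for n,c,z,t in (("dropper",(199,348),.083,(.4364,.2228)),("jar",(461,305),.068,(.4716,-.002)),("tin",(569,143),.068,(.619,-.0968)),("sq",(680,308),.072,(.470,-.1865))):
    p=P("top",(c[0]/2.6+170,c[1]/2.6+130),z)[:2]; e=np.hypot(*(p-t))*1000; print(n,p.round(4),"off mm",round(e,1)); ok&=e<10
if ok: print(arm.job_done())
```

```text
dropper [0.4332 0.2163] off mm 7.3
jar [ 0.4694 -0.0013] off mm 2.3
tin [ 0.61   -0.0975] off mm 9.0
sq [ 0.4665 -0.1853] off mm 3.7
the job is handed in; nothing more can be done
None
```

The job is handed in at about 65 s: all four containers stand upright on their own tiles, 2–9 mm off centre by the last top-view check (limit 15 mm), the cork mat is empty and the brush pot has not moved; no verdict came back.

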